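# Make up the welding kit and the grinding kit

### The job

Make up the blue welding kit: stand the red magnet square and the brass gas nozzle upright in the blue tray's two compartments, one in each, and press the paint marker down into its pair of spring clips until it snaps fully home, its middle midway between them. Make up the yellow grinding kit: stand the wire cup brush and the orange tape measure upright in the yellow tray's two compartments, one in each. Leave the cut-off disc and the socket where they are.

Things in the scene. Friction and masses are not known exactly. Their poses are not given: they have to be found in the camera images.
- blue_tray: Blue steel kit tray, fixed, 104 mm (its x) by 205 mm (its y). Origin on the bench under the tray, z up, but not at its middle: two square compartments, 98 by 98 mm inside, are centred at x = 0, y = -98.5 mm and y = +2.5 mm. Floor 3 mm and rim 18 mm above the bench, walls 3 mm.
- clip_rail: Blue 4 mm plate joined to the blue tray's +y end, with 2 upward-open spring clips at x = -43 and +43 mm (each 12 mm long), y = 0. Origin on the bench midway between them. The marker seats level along x, its axis 36 mm above the bench. Mouths 60 mm up, about 30 mm wide, catch it up to 5 mm off line; about 10 N straight down snaps it home. Bare plate between the clips leaves room for fingers.
- yellow_tray: Yellow sheet-steel kit tray, fixed to the bench, 104 (its x) by 205 (its y) mm, no clips. Origin: on the bench under its centre; z up. Two square compartments, 98 by 98 mm inside, centred at y = -50.5 mm and y = +50.5 mm; floor 3 mm and rim 18 mm above the bench, walls 3 mm thick.
- magnet_c (a point): Centre (30 mm above its base) of the red magnet square, a triangular welding magnet standing on its long edge: 70 mm long (its x) at the base, 25 mm thick (its y), about 60 mm high (z up). From 12 mm up the grip is on its middle block, 30 mm long, 23 to 25 mm thick. About 0.26 kg.
- nozzle_c (a point): Centre (31 mm above its base) of the brass gas nozzle, a round sleeve standing upright: 62 mm high, black foot 34 mm in diameter up to 12 mm, brass body 27 mm in diameter from 12 to 54 mm, narrowing to 20 mm at the top. z up. About 0.12 kg.
- cup_brush_c (a point): Centre (30.5 mm above its base) of the grey wire cup brush, standing bristles down: steel wire ring 61 mm in diameter up to 20 mm, dark cup narrowing to 44 mm at 33 mm, and on top a plain round steel hub 26 mm in diameter from 33 to 61 mm, by which it is lifted. z up. About 0.25 kg.
- tape_c (a point): Centre (30 mm above its base) of the tape measure, an orange case with black round badges standing upright: 64 mm long (its x), 38 mm thick (its y), 60 mm high, with a flat black lock button on top. z up. About 0.28 kg.
- marker_c (a point): Centre of the paint marker, lying on the bench: 130 mm long (along its x), white with a red cap over the 40 mm at its +x end, eight-sided, 16 mm across; its centre is 8 mm above the bench. Either end may face either way in the clips. About 0.035 kg.
- cutoff_disc: Thin black cut-off disc with a green centre lying flat, 76 mm in diameter, 4 mm thick, loose; origin under its centre. Not part of either kit.
- socket: Loose steel hexagon-drive socket standing on the bench, a bare cylinder 30 mm in diameter, 36 mm high, with a black hole on top; origin under its centre. Not part of either kit.
There are look-alikes about, which are no part of the job. What is meant by the part that bears nozzle_c is not green or pink, and is the smaller of those in its own colour.

How it is judged:
By the outcome, as a careful person would: the job done as asked, in the order asked, and still so for the second after the job is handed in, with the robot touching nothing.
It also fails if it takes over 115 s, if anything falls off the work surface, if the arm or the gripper's body presses on something with over 40 N, if the wrist force passes 120 N, or if a joint passes its speed limit or range.

### The arm

A 6-joint arm with a two-finger parallel gripper is mounted at the origin on the work surface. World frame = base frame: x ahead of the robot, y to its left, z up, the work surface at z = 0. Lengths are in m, angles in rad, forces in N, time in s.
With the tool pointing down it reaches from about 0.375 to 0.9 m from the base axis. Payload 3.1 kg.
Tool frame: the origin (TCP) lies between the finger pads; the fingertips stand 22 mm ahead of it and the grasp point (between the pads) lies 3 mm ahead of it; z points along the fingers, y is the line along which they close (so a half turn about z gives the same grasp; the last joint's range is limited). The gripper opens to 87 mm and grips with 3 to 60 N. Pads are 19 mm wide; open, the fingers measure 117 mm over their backs; the gripper's body (75 mm by 190 mm) begins 51 mm behind the grasp point.
Start: joints at [-1.44, 0.527, 1.433, -0, 1.181, -0.178], TCP at [0.191, -0.595, 0.245] pointing down, gripper open.
Joint ranges: [-3.08, 3.08], [-0.75, 2.2], [0.22, 2.44], [-1.43, 4.57], [0, 2.65], [-2.85, 2.85]. Speed limits (rad/s): [2.79, 2.79, 3.14, 3.14, 3.14, 3.14].

### API

Orientations are given as a unit quaternion [x, y, z, w].
In Python, from rig import robot gives the robot as it stands.
- The arm moves only by the tool move_arm, never from a script. Its argument "series" is text: rows parted by semicolons, each of 6 numbers parted by spaces: the shift along the tool's x, y, z in mm, then the turn, a rotation vector about the tool's x, y, z in degrees. In form: dx dy dz ax ay az; .... A call has 1 to 8 rows; each row is the pose to reach, as a shift and turn from the pose commanded when the call began, along the tool's axes at that moment; what a row does not reach only later rows make up. A row lasts 1/12 s, in which the tool goes at most 41.7 mm and 7.16 degrees, less where a joint would pass 70% of its speed; a pose out of reach is approached as far as the arm can. A call with a gripper value outside its range is refused whole. "jaw" is the opening, from 0 (shut) to 1 (fully open), set as the call begins (left out, the last holds). The fingers move at their own pace and stop on an object; "newtons" is the grip in N (left out, the last holds). Time passes only in rows, so rows that repeat a pose let the fingers close. It gives the time, the measured TCP pose, the force, the opening and the grip force at its end, in the units of the state.
- robot.get_obs(): the state, without advancing time (a new reading comes with each control period).
- robot.camera(name): name is "side" or "top"; returns a dict with "img" (400x640x3 uint8, red, green, blue), "mtx" (3x3 intrinsics, pixels), "world_to_cam" (4x4, takes a point from world to camera coordinates). Camera axes: x right, y down, z forward; pixel columns grow to the right and rows downward; lengths in m; the calibration is good to about 2 mm. A picture is of the moment at which its call begins. There is no depth.
- robot.hand_in(): hands the job in; it is judged then, once.
Trained networks look in a picture, given as the dict that the camera call returned (one of the last four; its "shot" number tells which), for a name from the list of things; names that differ only in an ending like _2 or _b are one class to them, and where a whole thing is asked for, a point or a joint stands for the part that bears it (a point fixed in the world has none). Each returns a list of dicts, best first, with "p" (0 to 1); they miss things now and then, are a little off and sometimes report something else, mostly with a low value. They report only what shows in the picture. A call takes as long as a camera call. They do not tell look-alikes from the thing itself.
- robot.search_frame(picture, thing): "xyz" ([x, y, z] in m, in world coordinates, good to about 4 mm: the middle of the surface that is visible of it).
- robot.tip_of(picture, thing): "xyz" ([x, y, z] in m, in world coordinates, good to about 4 mm: a listed point, or the origin of a listed thing).
The state is a dict: "time": time; "q": joint angles; "joint_velocities": joint speeds; "joint_torque": joint torques, N m; "position": TCP position; "tool_rot": TCP orientation; "ft_force": force on the tool from outside, world axes, zero at the start; "moment": the same for the moment, N m; "grip_width": finger opening in m; "grip_force": force on a finger pad.
Only numpy, scipy, OpenCV 4.12 (cv2) and the standard library are available. Lean on these libraries where they do the work, as an engineer would, in place of code of your own. Each camera call takes 0.05 s, during which the arm holds its last target. There are 200 camera calls.

## Working session

There is one attempt and no reset: what is moved stays moved. The work goes in short steps, Python scripts to look and compute and a tool call to move; the robot and the scene stay as the last step left them, time stands still between calls to the robot, and variables do not carry over. Pictures are saved under pics/ and viewed, at most 14 in all, crops included, and the job is handed in when it is done.

Besides the shell and the picture viewer there is one more tool, called as a command line: name --argument value ..., lists and objects as JSON in quotes. move_arm: Moves the arm, as the interface text tells. Its arguments: {"type":"object","properties":{"series":{"type":"string"},"jaw":{"type":"number"},"newtons":{"type":"number"}},"required":["series"]}

```bash
mkdir -p pics; cat > h.py <<'E'
from rig import robot
import numpy as np, cv2
from scipy.spatial.transform import Rotation as R
def save(c,name,crop=None,s=1):
    im=c["img"][:,:,::-1]
    if crop: x0,y0,x1,y1=crop; im=im[y0:y1,x0:x1]
    cv2.imwrite(f"pics/{name}.png",cv2.resize(im,None,fx=s,fy=s,interpolation=cv2.INTER_CUBIC))
def proj(c,p):
    q=c["world_to_cam"]@np.r_[p,1]; u=c["mtx"]@q[:3]; return u[:2]/u[2]
def unproj(c,uv,z):
    d=np.linalg.inv(c["mtx"])@np.r_[uv,1]; W=np.linalg.inv(c["world_to_cam"])
    d=W[:3,:3]@d; o=W[:3,3]; return o+d*(z-o[2])/d[2]
def shift(p):
    o=robot.get_obs(); return R.from_quat(o["tool_rot"]).inv().apply(np.array(p)-o["position"])*1000
E
python3 - <<'E'
from h import *
for n in ["top","side"]:
    c=robot.camera(n); save(c,n+"0",s=1.25)
    W=np.linalg.inv(c["world_to_cam"]); print(n,c["shot"],W[:3,3].round(3),W[:3,2].round(2),c["mtx"].round(0).tolist())
    for t in ["blue_tray","clip_rail","yellow_tray","magnet_c","nozzle_c","cup_brush_c","tape_c","marker_c","cutoff_disc","socket"]:
        print(t,[(np.round(d["xyz"],3).tolist(),round(d["p"],2),proj(c,d["xyz"]).round().tolist()) for d in robot.tip_of(c,t)])
o=robot.get_obs();print(o["time"],o["position"],R.from_quat(o["tool_rot"]).as_matrix().round(3))
E
```

```text
top 1 [ 0.393 -0.056  1.094] [ 0.08  0.02 -1.  ] [[390.0, 0.0, 313.0], [0.0, 390.0, 200.0], [0.0, 0.0, 1.0]]
blue_tray [([0.605, -0.17, -0.0], 0.59, [360.0, 156.0])]
clip_rail [([0.623, -0.058, 0.003], 0.68, [321.0, 150.0])]
yellow_tray [([0.625, 0.175, 0.003], 0.81, [239.0, 150.0])]
magnet_c [([0.415, 0.139, 0.031], 0.62, [250.0, 224.0]), ([0.357, 0.306, 0.029], 0.19, [189.0, 246.0])]
nozzle_c [([0.289, -0.274, 0.046], 0.69, [404.0, 270.0]), ([0.357, -0.408, 0.04], 0.53, [453.0, 244.0]), ([0.36, -0.24, 0.03], 0.45, [389.0, 243.0]), ([0.375, -0.323, 0.037], 0.42, [420.0, 237.0])]
cup_brush_c [([0.355, 0.309, 0.033], 0.58, [187.0, 247.0]), ([0.436, -0.137, 0.008], 0.43, [350.0, 216.0]), ([0.376, -0.321, 0.035], 0.18, [420.0, 237.0])]
tape_c [([0.44, -0.009, 0.03], 0.82, [304.0, 214.0])]
marker_c [([0.604, -0.168, 0.005], 0.69, [360.0, 156.0]), ([0.438, -0.142, 0.007], 0.54, [352.0, 215.0])]
cutoff_disc [([0.485, 0.298, 0.001], 0.75, [196.0, 200.0])]
socket [([0.485, -0.292, -0.001], 0.41, [405.0, 198.0])]
side 2 [ 0.296 -0.718  0.902] [ 0.16  0.6  -0.78] [[436.0, 0.0, 323.0], [0.0, 43
[... 261 characters left out ...]
_c [([0.416, 0.137, 0.032], 0.57, [286.0, 148.0])]
nozzle_c [([0.295, -0.269, 0.041], 0.93, [273.0, 285.0]), ([0.347, -0.405, 0.044], 0.85, [312.0, 338.0]), ([0.374, -0.319, 0.032], 0.82, [314.0, 298.0])]
cup_brush_c [([0.352, 0.308, 0.032], 0.9, [253.0, 113.0])]
tape_c [([0.441, -0.007, 0.03], 0.79, [308.0, 185.0])]
marker_c [([0.439, -0.144, 0.009], 0.59, [322.0, 232.0]), ([0.488, 0.296, -0.001], 0.23, [298.0, 115.0])]
cutoff_disc [([0.483, 0.3, -0.0], 0.75, [296.0, 114.0]), ([0.442, -0.143, 0.009], 0.67, [323.0, 231.0])]
socket [([0.483, -0.294, 0.001], 0.59, [358.0, 282.0])]
1.1 [ 0.19056362 -0.59524138  0.24455333] [[ 0.952  0.305  0.   ]
 [ 0.305 -0.952 -0.   ]
 [ 0.     0.    -1.   ]]
```

View pics/top0.png

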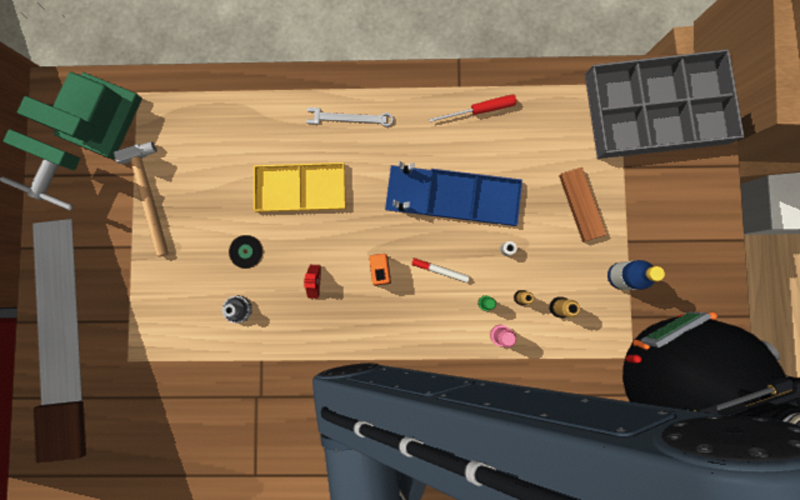

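View pics/side0.png

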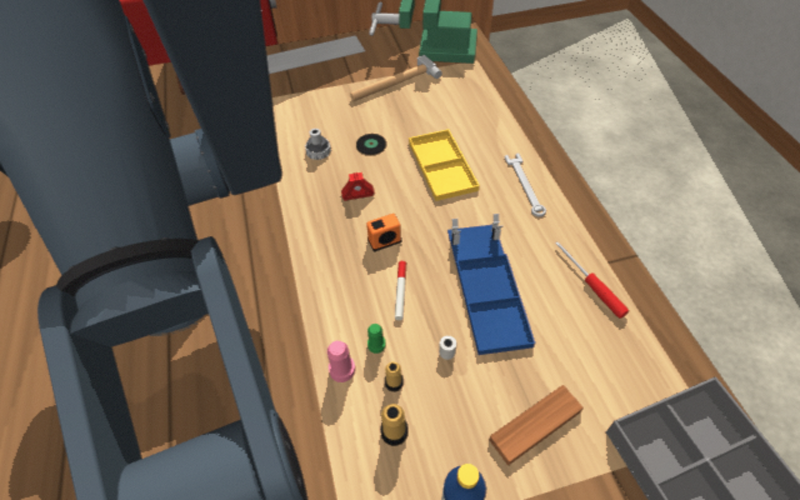

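Brass pair: the small one at top-picture (524,297) and the large one at (565,307); green (487,303) and pink (503,336) are excluded. The smaller brass one fits. Next I confirm it in a crop and measure the yaws.

```bash
python3 - <<'E'
from h import *
c=robot.camera("top"); save(c,"crop1",(290,110,480,290),4)
c2=robot.camera("side"); save(c2,"crop1s",(240,120,430,380),3)
for cc,nm in ((c,"top"),(c2,"side")):
  hsv=cv2.cvtColor(cc["img"],cv2.COLOR_RGB2HSV)
  def comp(lo,hi,seed,z,name,close=0,rad=400):
    m=cv2.inRange(hsv,lo,hi)
    if close: m=cv2.morphologyEx(m,cv2.MORPH_CLOSE,np.ones((close,close)))
    n,l,st,ce=cv2.connectedComponentsWithStats(m)
    s=proj(cc,seed); best=min([i for i in range(1,n) if st[i,4]>25],key=lambda i:np.hypot(*(ce[i]-s)))
    v,u=np.where(l==best)
    P=np.array([unproj(cc,(a,b),z)[:2] for a,b in zip(u,v)],np.float32)*1000
    r=cv2.minAreaRect(P); box=cv2.boxPoints(r); e=box[1]-box[0]; f=box[2]-box[1]
    L=e if np.hypot(*e)>np.hypot(*f) else f
    print(nm,name,"ctr",np.round(r[0],1),"sz",np.round(r[1],1),"long dir deg",round(float(np.degrees(np.arctan2(L[1],L[0])))%180,1),"n",len(P), "mean",P.mean(0).round(1))
  comp((22,120,90),(35,255,255),[.625,.175,.018],.018,"yellow",3)
  comp((105,120,40),(125,255,255),[.600,-.18,.018],.018,"blue",7)
  comp((5,190,150),(14,255,255),[.44,-.009,.06],.06,"tape",5)
  comp((0,170,60),(4,255,255),[.415,.139,.03],.03,"magnet",3)
  comp((0,170,60),(4,255,255),[.45,-.10,.012],.012,"cap")
  comp((0,0,190),(179,60,255),[.435,-.16,.012],.012,"white")
E
```

```text
top yellow ctr [626.9 162.5] sz [103.3 183.4] long dir deg 91.0 n 1906 mean [620.  161.7]
top blue ctr [ 603.2 -174.2] sz [293.2 102.7] long dir deg 82.2 n 3761 mean [ 602.  -176.2]
top tape ctr [437.1  -9. ] sz [61.3 35.3] long dir deg 7.7 n 245 mean [439.8  -8.7]
top magnet ctr [413.2 140.8] sz [32.5 71.2] long dir deg 176.1 n 261 mean [413.4 138.9]
top cap ctr [450.4 -98. ] sz [35.9 14.1] long dir deg 70.9 n 69 mean [450.5 -98.1]
top white ctr [ 429.2 -161.4] sz [89.  11.7] long dir deg 69.9 n 127 mean [ 429.3 -160.6]
side yellow ctr [627. 159.] sz [105.2 181.2] long dir deg 91.0 n 1217 mean [623.3 151.6]
side blue ctr [ 601.  -183.8] sz [288.4 101.7] long dir deg 82.2 n 4066 mean [ 598.  -199.3]
side tape ctr [428.  -43.8] sz [57.7 58.3] long dir deg 163.3 n 125 mean [421.2 -33.5]
side magnet ctr [411.8 140.2] sz [77. 68.] long dir deg 86.2 n 335 mean [412.  132.3]
side cap ctr [452.  -96.6] sz [34.1 12.6] long dir deg 74.1 n 61 mean [451.1 -96.4]
side white ctr [ 430.2 -159. ] sz [86.1 15.2] long dir deg 72.1 n 185 mean [ 429.8 -159.9]
```

View pics/crop1.png

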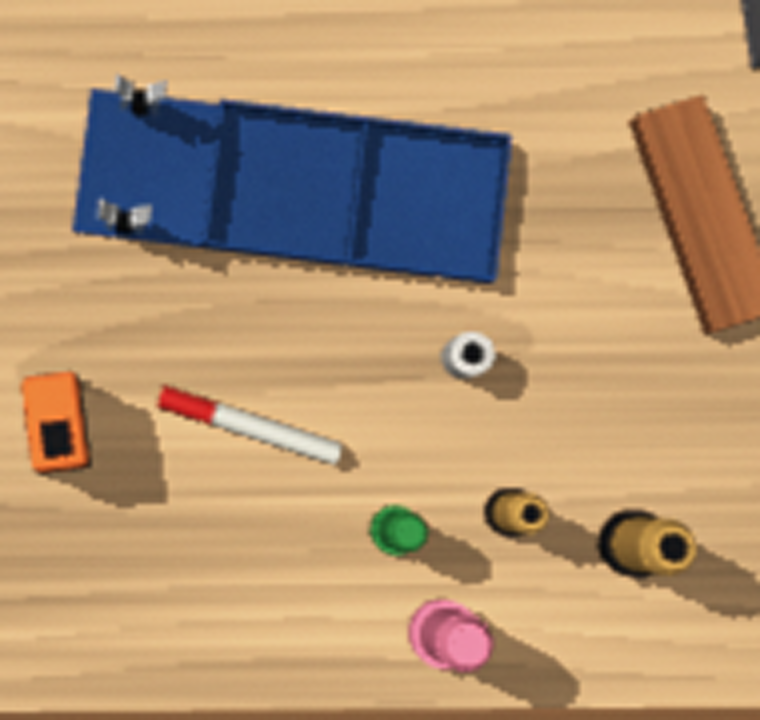

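View pics/crop1s.png

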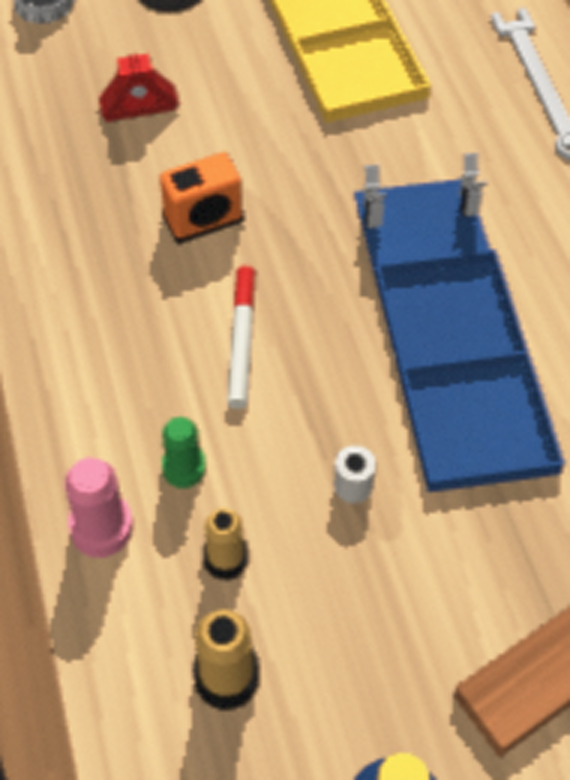

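The crops confirm it: the nozzle meant is the smaller brass one at top-crop (516,512), about (0.375,-0.320). The larger brass one is at (648,543). Setting out for the magnet.

move_arm --series "260 -210 0 0 0 17.7;260 -210 0 0 0 17.7;260 -210 0 0 0 17.7;260 -210 0 0 0 17.7;260 -210 0 0 0 17.7;260 -210 0 0 0 17.7;260 -210 0 0 0 17.7;260 -210 0 0 0 17.7" --jaw 0.8 --newtons 25

```text
time: 1.87
position: [0.3744, -0.315, 0.2448]
tool_rot: [1.0, 0.0, 0.0, 0.0]
ft_force: [1.0, -0.3, -0.3]
grip_width: 0.0697
grip_force: 0.0
```

```bash
python3 - <<'E'
from h import *
c=robot.camera("side"); t=robot.camera("top")
def line(a,b,z):
    A,B=unproj(c,a,z),unproj(c,b,z); d=(B-A)[:2]; print((A*1000).round(),(B*1000).round(),"len",np.hypot(*d).round(3),"yaw",np.degrees(np.arctan2(d[1],d[0])).round(1))
line((273.3,159.3),(299.3,155),0)
line((300,199),(321,189),0)
for cc in (c,t):
  for n in ["magnet_c","tape_c","cup_brush_c","nozzle_c","clip_rail","blue_tray","yellow_tray","marker_c"]:
    print(n,[(np.round(d["xyz"],3).tolist(),round(d["p"],2)) for d in robot.tip_of(cc,n)][:3])
E
```

```text
[376. 135.   0.] [450. 130.  -0.] len 0.075 yaw -3.9
[414. -24.   0.] [475.  -8.   0.] len 0.064 yaw 15.1
magnet_c []
tape_c []
cup_brush_c []
nozzle_c [([0.292, -0.27, 0.042], 0.74), ([0.35, -0.407, 0.044], 0.73), ([0.372, -0.318, 0.034], 0.68)]
clip_rail [([0.621, -0.062, -0.001], 0.78)]
blue_tray [([0.607, -0.174, -0.005], 0.6)]
yellow_tray [([0.624, 0.174, 0.006], 0.97)]
marker_c [([0.441, -0.142, 0.01], 0.55)]
magnet_c []
tape_c [([0.439, -0.009, 0.03], 0.55)]
cup_brush_c [([0.356, 0.307, 0.029], 0.78)]
nozzle_c [([0.291, -0.268, 0.044], 0.64), ([0.358, -0.243, 0.032], 0.51), ([0.483, -0.29, -0.001], 0.27)]
clip_rail [([0.619, -0.062, 0.003], 0.94)]
blue_tray [([0.601, -0.174, 0.001], 0.8), ([0.484, 0.299, 0.001], 0.46)]
yellow_tray [([0.624, 0.175, 0.002], 0.59)]
marker_c [([0.438, -0.141, 0.007], 0.67)]
```

move_arm --series "66 -296 0 0 0 0;66 -296 0 0 0 0;66 -296 0 0 0 0;66 -296 0 0 0 0;66 -296 0 0 0 0;66 -296 0 0 0 0;66 -296 0 0 0 0;66 -296 0 0 0 0"

```text
time: 3.43
position: [0.4392, -0.0157, 0.2447]
tool_rot: [1.0, 0.003, -0.0, -0.001]
ft_force: [-0.8, -0.4, -0.8]
grip_width: 0.0696
grip_force: 0.0
```

move_arm --series "-26 -157 110 0 0 4;-26 -157 110 0 0 4;-26 -157 110 0 0 4;-26 -157 110 0 0 4;-26 -157 110 0 0 4;-26 -157 110 0 0 4;-26 -157 110 0 0 4;-26 -157 110 0 0 4"

```text
time: 4.1
position: [0.4141, 0.1361, 0.1349]
tool_rot: [0.999, -0.034, 0.001, 0.0]
ft_force: [-0.7, -0.1, -0.1]
grip_width: 0.0694
grip_force: 0.0
```

```bash
python3 - <<'E'
from h import *
o=robot.get_obs(); print(o["position"],R.from_quat(o["tool_rot"]).as_euler("xyz",True))
a=robot.camera("side");b=robot.camera("top")
A=a["img"][90:240,200:400];B=b["img"][150:300,150:350]
cv2.imwrite("pics/m1.png",cv2.resize(np.hstack([A,B])[:,:,::-1],None,fx=2,fy=2,interpolation=cv2.INTER_CUBIC))
E
```

```text
[0.41408146 0.13613783 0.13491235] [ 1.79994395e+02 -7.48153092e-02 -3.91867186e+00]
```

View pics/m1.png

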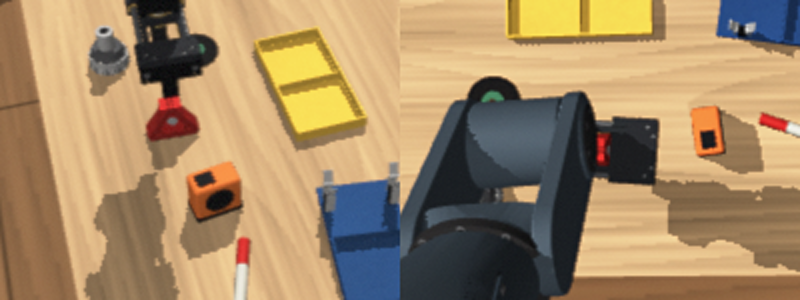

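The side view (left) shows the gripper just behind and above the magnet at (172,120). The top view is confusing, so I'm checking projections.

```bash
python3 - <<'E'
from h import *
a=robot.camera("side");b=robot.camera("top")
for p in ([.414,.136,.113],[.414,.136,.0],[.414,.136,.06],[.414,.171,.113],[.414,.101,.113],[.414,.136,.2],[.414,.041,.2],[.414,.231,.2]):
    print(p,((proj(a,p)-[200,90])*2).round(),((proj(b,p)-[150,150])*2+[400,0]).round())
for cc in (a,b):
  print([(np.round(d["xyz"],3).tolist(),round(d["p"],2)) for d in robot.tip_of(cc,"magnet_c")])
save(a,"m2",(250,90,350,200),5)
E
```

```text
[0.414, 0.136, 0.113] [166.  73.] [590. 148.]
[0.414, 0.136, 0.0] [173. 132.] [605. 149.]
[0.414, 0.136, 0.06] [169. 102.] [597. 148.]
[0.414, 0.171, 0.113] [160.  56.] [562. 148.]
[0.414, 0.101, 0.113] [172.  91.] [617. 147.]
[0.414, 0.136, 0.2] [160.  21.] [575. 146.]
[0.414, 0.041, 0.2] [177.  71.] [657. 145.]
[0.414, 0.231, 0.2] [144. -24.] [493. 147.]
[([0.353, 0.311, 0.033], 0.41)]
[([0.416, 0.143, 0.03], 0.57)]
```

View pics/m2.png

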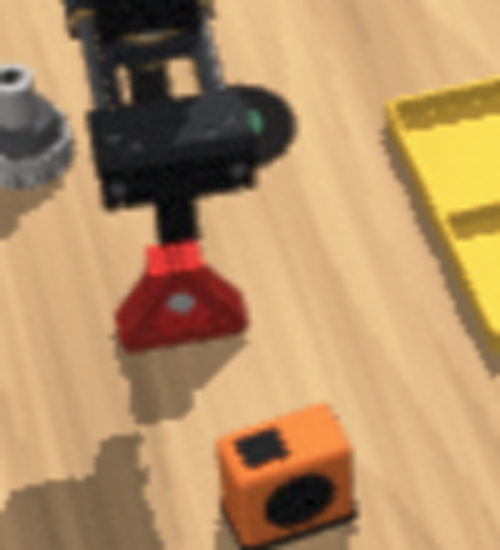

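The projections agree: the gripper is aligned over the magnet, whose top is at crop (175,258) against 172,255 expected. Descend, grip, lift.

move_arm --series "0 0 40 0 0 0;0 0 75 0 0 0;0 0 97 0 0 0;0 0 97 0 0 0;0 0 97 0 0 0"

```text
time: 4.82
position: [0.4129, 0.1359, 0.0371]
tool_rot: [0.999, -0.035, -0.001, 0.0]
ft_force: [0.6, -0.1, -0.2]
grip_width: 0.0698
grip_force: 0.0
```

move_arm --series "0 0 0 0 0 0;0 0 0 0 0 0;0 0 0 0 0 0;0 0 0 0 0 0;0 0 0 0 0 0;0 0 0 0 0 0;0 0 0 0 0 0" --jaw 0 --newtons 25

```text
time: 5.4
position: [0.4135, 0.1365, 0.0379]
tool_rot: [0.999, -0.035, 0.0, -0.0]
ft_force: [1.1, 1.6, 0.9]
grip_width: 0.0307
grip_force: 1.1
```

move_arm --series "0 0 -30 0 0 0;0 0 -60 0 0 0;0 0 -90 0 0 0;0 0 -90 0 0 0;0 0 -90 0 0 0"

```text
time: 5.82
position: [0.4141, 0.1365, 0.1286]
tool_rot: [0.999, -0.034, 0.002, -0.0]
ft_force: [-0.3, -0.7, -1.7]
grip_width: 0.0232
grip_force: 24.8
```

The fingers closed late, during the lift, so I'm checking how the magnet hangs.

```bash
python3 - <<'E'
from h import *
o=robot.get_obs(); print(o["position"],o["ft_force"],o["grip_width"])
a=robot.camera("side")
print([(np.round(d["xyz"],3).tolist(),round(d["p"],2)) for d in robot.tip_of(a,"magnet_c")])
p=o["position"]
for z in (-.003,-.03,-.038,-.060): q=p+[0,0,z]; print(z,((proj(a,q)-[240,80])*6).round())
save(a,"m3",(240,80,340,170),6)
E
```

```text
[0.41408    0.13646594 0.12862088] [-0.27769736 -0.71456738 -1.71860199] 0.0231716188362962
[([0.418, 0.138, 0.094], 0.6)]
-0.003 [255. 258.]
-0.03 [261. 303.]
-0.038 [262. 316.]
-0.06 [266. 352.]
```

View pics/m3.png

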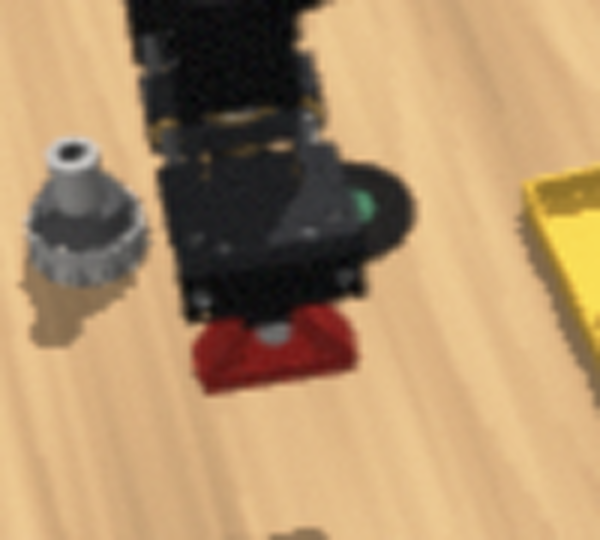

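The magnet slid: its base is about 66 mm below the TCP, held level by the top. I'll allow for that when placing (and wait longer on later closes). Carry to compartment B.

move_arm --series "20 27 -30 0 0 0;212 291 -40 0 0 4;212 291 -40 0 0 4;212 291 -40 0 0 4;212 291 -40 0 0 4;212 291 -40 0 0 4;212 291 -40 0 0 4;212 291 -40 0 0 4"

```text
time: 6.58
position: [0.5841, -0.1383, 0.1633]
tool_rot: [0.998, -0.07, -0.003, -0.001]
ft_force: [0.6, 0.2, -1.9]
grip_width: 0.0227
grip_force: 24.8
```

```bash
python3 - <<'E'
from h import *
o=robot.get_obs(); print(o["position"],R.from_quat(o["tool_rot"]).as_euler("xyz",True),shift([.605,-.169,.09]))
E
```

```text
[ 0.5841267  -0.13826055  0.16334103] [-179.9077922     0.29846545   -7.9842552 ] [25.32241078 27.65993616 73.16569883]
```

move_arm --series "22 24 0 0 0 0;22 24 40 0 0 0;22 24 73 0 0 0;22 24 73 0 0 0;22 24 73 0 0 0"

```text
time: 7.0
position: [0.6, -0.1622, 0.0889]
tool_rot: [0.998, -0.069, -0.005, -0.002]
ft_force: [-0.2, 0.4, -1.4]
grip_width: 0.023
grip_force: 24.8
```

```bash
python3 - <<'E'
from h import *
o=robot.get_obs(); print(o["position"],o["ft_force"],shift([.605,-.169,.07]))
a=robot.camera("side"); b=robot.camera("top")
for cc in (a,b):print([(np.round(d["xyz"],3).tolist(),round(d["p"],2)) for d in robot.tip_of(cc,"magnet_c")])
A=a["img"][120:290,330:480];B=b["img"][70:240,270:430]
cv2.imwrite("pics/m4.png",cv2.resize(np.hstack([A,B])[:,:,::-1],None,fx=2.5,fy=2.5,interpolation=cv2.INTER_CUBIC))
E
```

```text
[ 0.59999913 -0.16220842  0.08885906] [-0.16221643  0.43818468 -1.3637701 ] [ 6.08551395  6.09421398 18.77832214]
[([0.602, -0.164, 0.051], 0.55)]
[]
```

View pics/m4.png

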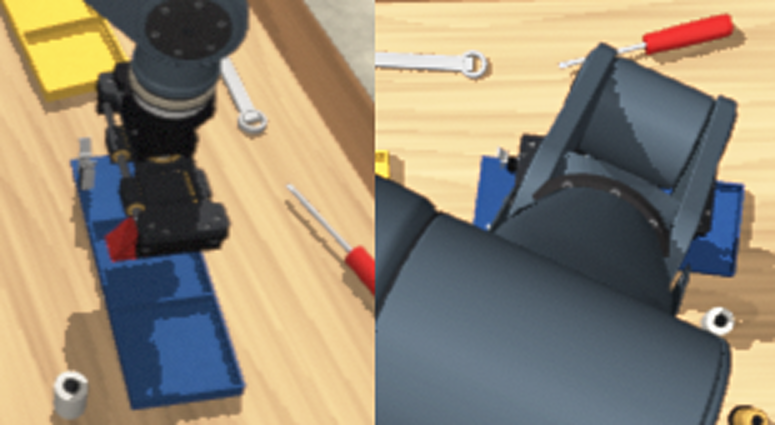

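The magnet is above compartment B's area in the side view (red at (122,240)). Shift slightly and lower gently.

move_arm --series "6 6 0 0 0 0;6 6 8 0 0 0;6 6 14 0 0 0;6 6 17 0 0 0;6 6 18 0 0 0;6 6 18 0 0 0"

```text
time: 7.7
position: [0.6078, -0.1701, 0.0744]
tool_rot: [0.998, -0.069, -0.001, -0.0]
ft_force: [-0.2, -0.7, -2.8]
grip_width: 0.0233
grip_force: 24.8
```

move_arm --series "0 0 2 0 0 0;0 0 3 0 0 0;0 0 4 0 0 0;0 0 4 0 0 0"

```text
time: 8.03
position: [0.6085, -0.1704, 0.0712]
tool_rot: [0.998, -0.069, 0.0, 0.0]
ft_force: [0.1, 0.8, -0.9]
grip_width: 0.0228
grip_force: 24.8
```

move_arm --series "0 0 1 0 0 0;0 0 2 0 0 0;0 0 3 0 0 0;0 0 3 0 0 0"

```text
time: 8.37
position: [0.6088, -0.1703, 0.0709]
tool_rot: [0.998, -0.069, 0.001, 0.0]
ft_force: [-3.9, 2.5, 12.4]
grip_width: 0.0229
grip_force: 24.9
```

Contact at 12 N: it stands on the floor. Release, rise, go to the nozzle with the finger axis near world x, clear of its neighbours.

move_arm --series "0 0 0 0 0 0;0 0 0 0 0 0;0 0 0 0 0 0;0 0 0 0 0 0;0 0 -30 0 0 0;0 0 -70 0 0 0;0 0 -105 0 0 0" --jaw 0.6

```text
time: 8.95
position: [0.608, -0.1704, 0.1734]
tool_rot: [0.998, -0.069, -0.001, -0.0]
ft_force: [0.2, 0.2, 0.1]
grip_width: 0.0509
grip_force: 0.0
```

move_arm --series "-212 180 -20 0 0 -79.5;-212 180 -20 0 0 -79.5;-212 180 -20 0 0 -79.5;-212 180 -20 0 0 -79.5;-212 180 -20 0 0 -79.5;-212 180 -20 0 0 -79.5;-212 180 -20 0 0 -79.5;-212 180 -20 0 0 -79.5"

```text
time: 9.62
position: [0.3699, -0.3218, 0.1933]
tool_rot: [0.921, 0.39, -0.001, 0.0]
ft_force: [-0.2, 0.2, -0.9]
grip_width: 0.0523
grip_force: 0.0
```

```bash
python3 - <<'E'
from h import *
o=robot.get_obs(); print(o["time"],o["position"],o["q"],R.from_quat(o["tool_rot"]).as_euler("xyz",True),shift([.3735,-.319,.12]))
a=robot.camera("side"); b=robot.camera("top")
for cc in (a,b):
  for n in("magnet_c","nozzle_c"):print(n,[(np.round(d["xyz"],3).tolist(),round(d["p"],2)) for d in robot.tip_of(cc,n)])
A=a["img"][120:380,240:440];B=b["img"][100:360,270:470]
cv2.imwrite("pics/m5.png",cv2.resize(np.hstack([A,B])[:,:,::-1],None,fx=2,fy=2,interpolation=cv2.INTER_CUBIC))
E
```

```text
9.6167 [ 0.36989873 -0.32177411  0.19332396] [-0.94322242  0.42468823  1.81825644 -0.00236203  0.89890047 -0.17193742] [-1.79967552e+02  1.01847131e-01  4.58929083e+01] [ 4.62874929  0.69659151 73.3154688 ]
magnet_c [([0.612, -0.17, 0.036], 0.61)]
nozzle_c [([0.347, -0.405, 0.042], 0.91), ([0.362, -0.238, 0.03], 0.75), ([0.37, -0.319, 0.029], 0.66), ([0.295, -0.271, 0.041], 0.59)]
magnet_c [([0.614, -0.167, 0.031], 0.6)]
nozzle_c [([0.359, -0.24, 0.03], 0.66), ([0.378, -0.323, 0.036], 0.55), ([0.603, -0.171, 0.002], 0.44)]
```

View pics/m5.png

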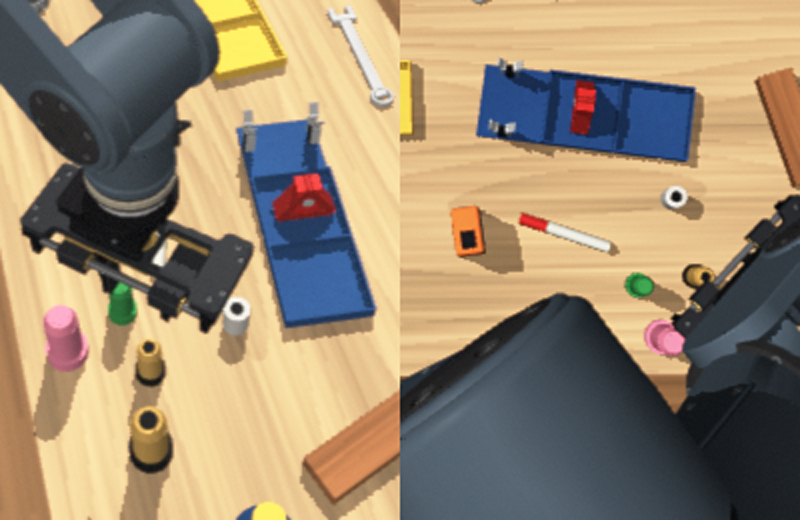

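The magnet stands in its compartment (top (583,108)). The pink look-alike is close to the gripper body, so I'm turning further to yaw 100 and will grip high.

move_arm --series "4 2 0 0 0 -54;4 2 0 0 0 -54;4 2 0 0 0 -54;4 2 0 0 0 -54;4 2 20 0 0 -54;4 2 40 0 0 -54;4 2 60 0 0 -54;4 2 60 0 0 -54"

```text
time: 10.58
position: [0.3775, -0.3152, 0.13]
tool_rot: [0.642, 0.767, 0.001, -0.003]
ft_force: [1.1, 0.4, -0.2]
grip_width: 0.0525
grip_force: 0.0
```

```bash
python3 - <<'E'
from h import *
o=robot.get_obs(); print(o["time"],o["position"],R.from_quat(o["tool_rot"]).as_euler("xyz",True),shift([.374,-.320,.047]))
a=robot.camera("side")
for n in("nozzle_c",):print(n,[(np.round(d["xyz"],3).tolist(),round(d["p"],2)) for d in robot.tip_of(a,n)])
p=o["position"].copy()
for z in (p[2]-.022,.06,.0):p[2]=z;print(z,((proj(a,p)-[260,240])*5).round())
save(a,"m6",(260,240,380,360),5)
E
```

```text
10.5833 [ 0.37753968 -0.31524878  0.12997088] [-179.83690696   -0.33344533  100.13433232] [-4.53705994 -4.08434264 82.95783775]
nozzle_c [([0.372, -0.321, 0.032], 0.76), ([0.348, -0.406, 0.038], 0.76), ([0.292, -0.272, 0.044], 0.62)]
0.10797087516608073 [272. 199.]
0.06 [276. 253.]
0.0 [280. 314.]
```

View pics/m6.png

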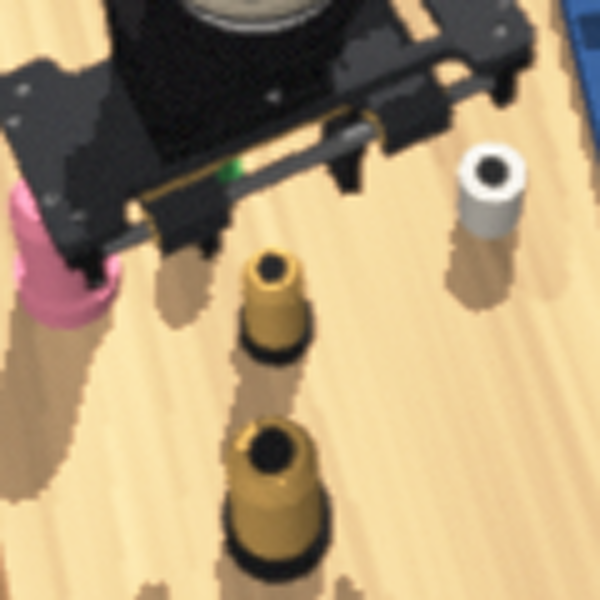

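The TCP is about 6 mm to +y of the nozzle: its top is at (273,267) against (276,253) expected. Correct, descend, grip.

move_arm --series "-6 -4 10 0 0 0;-6 -4 35 0 0 0;-6 -4 60 0 0 0;-6 -4 84 0 0 0;-6 -4 84 0 0 0;-6 -4 84 0 0 0"

```text
time: 11.18
position: [0.3747, -0.3242, 0.0484]
tool_rot: [0.645, 0.765, 0.0, -0.001]
ft_force: [0.2, -0.2, -0.4]
grip_width: 0.0521
grip_force: 0.0
```

move_arm --series "0 0 0 0 0 0;0 0 0 0 0 0;0 0 0 0 0 0;0 0 0 0 0 0;0 0 0 0 0 0;0 0 0 0 0 0;0 0 0 0 0 0;0 0 0 0 0 0" --jaw 0 --newtons 20

```text
time: 11.85
position: [0.3751, -0.3249, 0.05]
tool_rot: [0.644, 0.765, -0.0, 0.001]
ft_force: [-0.9, 0.2, 6.3]
grip_width: 0.0265
grip_force: 20.0
```

move_arm --series "0 0 -20 0 0 0;0 0 -60 0 0 0;0 0 -100 0 0 0;17 222 -100 0 0 28;17 222 -100 0 0 28;17 222 -100 0 0 28;17 222 -100 0 0 28;17 222 -100 0 0 28"

```text
time: 12.52
position: [0.5701, -0.2746, 0.1492]
tool_rot: [0.812, 0.584, -0.0, -0.0]
ft_force: [-0.3, -1.5, -1.8]
grip_width: 0.026
grip_force: 20.0
```

```bash
python3 - <<'E'
from h import *
o=robot.get_obs(); print(o["time"],o["position"],R.from_quat(o["tool_rot"]).as_euler("xyz",True),o["grip_width"],o["ft_force"],shift([.591,-.269,.06]))
a=robot.camera("side")
for n in("nozzle_c",):print(n,[(np.round(d["xyz"],3).tolist(),round(d["p"],2)) for d in robot.tip_of(a,n)])
E
```

```text
12.5167 [ 0.57005569 -0.27455707  0.14919581] [-1.79963606e+02 -8.07256646e-03  7.15116308e+01] 0.02600526593180514 [-0.28532981 -1.4549023  -1.79098261] [11.89938882 18.15777752 89.1859731 ]
nozzle_c [([0.296, -0.269, 0.042], 0.85), ([0.347, -0.402, 0.044], 0.79), ([0.571, -0.266, 0.132], 0.68), ([0.363, -0.243, 0.027], 0.66)]
```

move_arm --series "11 17 20 0 0 0;11 17 50 0 0 0;11 17 80 0 0 0;11 17 88 0 0 0;11 17 90 0 0 0;11 17 92 0 0 0"

```text
time: 13.12
position: [0.5879, -0.2706, 0.0571]
tool_rot: [0.81, 0.586, -0.0, -0.0]
ft_force: [-0.3, -0.2, -0.5]
grip_width: 0.0264
grip_force: 20.0
```

move_arm --series "0 0 2 0 0 0;0 0 3 0 0 0;0 0 4 0 0 0;0 0 4 0 0 0"

```text
time: 13.45
position: [0.5888, -0.2709, 0.0542]
tool_rot: [0.81, 0.586, 0.0, 0.001]
ft_force: [-0.3, 0.1, -2.4]
grip_width: 0.0264
grip_force: 20.0
```

move_arm --series "0 0 1 0 0 0;0 0 2 0 0 0;0 0 3 0 0 0;0 0 3 0 0 0"

```text
time: 13.78
position: [0.5889, -0.2708, 0.053]
tool_rot: [0.81, 0.586, 0.0, 0.001]
ft_force: [-3.0, 1.0, 10.4]
grip_width: 0.0263
grip_force: 20.0
```

move_arm --series "0 0 0 0 0 0;0 0 0 0 0 0;0 0 0 0 0 0;0 0 0 0 0 0;0 0 -30 0 0 0;0 0 -70 0 0 0;0 0 -100 0 0 0" --jaw 0.55

```text
time: 14.37
position: [0.5885, -0.2705, 0.1512]
tool_rot: [0.81, 0.586, -0.0, -0.0]
ft_force: [1.5, -0.4, 1.1]
grip_width: 0.0477
grip_force: 0.0
```

move_arm --series "75 -184 0 0 0 0;75 -184 0 0 0 0;75 -184 0 0 0 0;75 -184 0 0 0 0;75 -184 20 0 0 0;75 -184 45 0 0 0;75 -184 45 0 0 0;75 -184 45 0 0 0"

```text
time: 15.03
position: [0.4373, -0.1418, 0.1047]
tool_rot: [0.81, 0.586, -0.0, -0.0]
ft_force: [-0.0, 0.7, -0.8]
grip_width: 0.0477
grip_force: 0.0
```

```bash
cat > mk.py <<'E'
from h import *
o=robot.get_obs(); print(o["time"],o["position"],R.from_quat(o["tool_rot"]).as_euler("xyz",True))
a=robot.camera("side"); b=robot.camera("top")
for cc in (a,b):
  for n in("nozzle_c","marker_c","clip_rail"):print(n,[(np.round(d["xyz"],3).tolist(),round(d["p"],2)) for d in robot.tip_of(cc,n)])
E
python3 - <<'E'
from mk import *
A=a["img"][120:340,270:470];B=b["img"][90:310,270:470]
cv2.imwrite("pics/m7.png",cv2.resize(np.hstack([A,B])[:,:,::-1],None,fx=2,fy=2,interpolation=cv2.INTER_CUBIC))
E
```

```text
15.0333 [ 0.43731592 -0.14181304  0.1047041 ] [-1.79945813e+02 -1.26971568e-02  7.17939784e+01]
nozzle_c [([0.363, -0.24, 0.028], 0.8), ([0.587, -0.265, 0.034], 0.79), ([0.293, -0.27, 0.045], 0.73), ([0.346, -0.406, 0.041], 0.72)]
marker_c [([0.441, -0.141, 0.01], 0.87), ([0.588, -0.264, 0.035], 0.65)]
clip_rail [([0.616, -0.06, 0.001], 0.76)]
nozzle_c [([0.294, -0.27, 0.044], 0.81), ([0.35, -0.406, 0.038], 0.74)]
marker_c [([0.622, -0.06, 0.002], 0.3)]
clip_rail [([0.62, -0.059, 0.004], 0.83)]
```

View pics/m7.png

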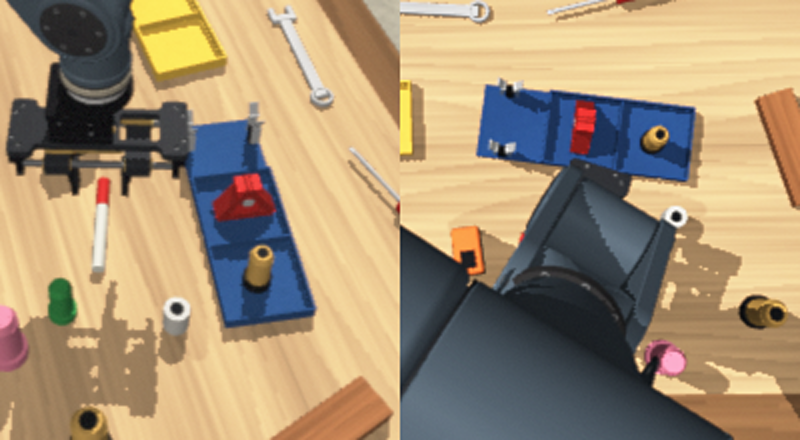

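Magnet and nozzle both stand in the blue tray (top (583,125), (655,138)). The TCP is within about 1 mm of the marker middle; descend and grip.

move_arm --series "0 -1 30 0 0 0;0 -1 60 0 0 0;0 -1 76 0 0 0;0 -1 79 0 0 0;0 -1 79 0 0 0;0 -1 79 0 0 0"

```text
time: 15.93
position: [0.4365, -0.1416, 0.0266]
tool_rot: [0.81, 0.586, 0.0, 0.0]
ft_force: [0.4, -0.4, 0.1]
grip_width: 0.0477
grip_force: 0.0
```

move_arm --series "0 0 0 0 0 0;0 0 0 0 0 0;0 0 0 0 0 0;0 0 0 0 0 0;0 0 0 0 0 0;0 0 0 0 0 0;0 0 0 0 0 0;0 0 0 0 0 0" --jaw 0 --newtons 45

```text
time: 16.6
position: [0.4363, -0.1414, 0.0264]
tool_rot: [0.81, 0.586, 0.0, 0.0]
ft_force: [0.1, 0.4, 4.8]
grip_width: 0.0151
grip_force: 45.0
```

move_arm --series "0 0 0 0 0 0;0 0 -20 0 0 0;0 0 -60 0 0 0;0 0 -100 0 0 0;0 0 -125 0 0 0;0 0 -125 0 0 0"

```text
time: 17.1
position: [0.4386, -0.1427, 0.1554]
tool_rot: [0.81, 0.586, 0.002, 0.005]
ft_force: [1.7, -1.3, -0.2]
grip_width: 0.0152
grip_force: 45.0
```

```bash
python3 - <<'E'
from h import *
o=robot.get_obs(); print(o["time"],o["position"])
t=robot.camera("top"); s=robot.camera("side")
ct=cv2.imread("pics/crop1.png")  # x4 from (290,110)
ax=np.array([.9907,-.1357]); ay=np.array([.1357,.9907])
def go(c,im,off,sc,boxes,nm):
    hsv=cv2.cvtColor(im,cv2.COLOR_BGR2HSV)
    m=(hsv[:,:,1]<70)&(hsv[:,:,2]>110)
    for b in boxes:
        v,u=np.where(m[b[1]:b[3],b[0]:b[2]]); u=u+b[0]; v=v+b[1]
        for z in (.06,):
            P=np.array([unproj(c,((x+.5)/sc-.5+off[0],(y+.5)/sc-.5+off[1]),z)[:2] for x,y in zip(u,v)])
            d=(P-[.6045,-.1715]); X=d@ax*1000; Y=d@ay*1000
            print(nm,b,len(u),"trayX",np.percentile(X,[2,50,98]).round(1),"trayY",np.percentile(Y,[2,50,98]).round(1))
go(t,ct,(290,110),4,[(105,70,175,118),(88,192,160,235)],"top")
cs=cv2.imread("pics/crop1s.png")
go(s,cs,(240,120),3,[(355,160,395,232),(455,148,490,215)],"side")
for x in (-43,43):
  for y0,z in ((95,.06),(125,.06),(110,.06),(110,.02)):
    p=np.r_[np.array([.6045,-.1715])+ (x*ax+y0*ay)/1000,z]
    print(x,y0,z,"top crop",((proj(t,p)-[290,110])*4).round(),"side crop",((proj(s,p)-[240,120])*3).round())
for cc in (t,s):
  print([(np.round(d["xyz"],4).tolist(),round(d["p"],2)) for d in robot.tip_of(cc,"clip_rail")])
  print([(np.round(d["xyz"],4).tolist(),round(d["p"],2)) for d in robot.tip_of(cc,"marker_c")])
a=cs[140:240,340:500]; b=ct[60:245,70:190]
cv2.imwrite("pics/clips.png",np.hstack([cv2.resize(a,(640,400)),cv2.resize(b,(260,400))])[:, :800])
E
```

```text
17.1 [ 0.43858634 -0.14270415  0.15538465]
top (105, 70, 175, 118) 677 trayX [34.2 41.2 49. ] trayY [ 88.8 103.2 130.3]
top (88, 192, 160, 235) 578 trayX [-50.6 -43.3 -36.7] trayY [ 92.7 102.5 126.7]
side (355, 160, 395, 232) 879 trayX [-63.4 -46.4 -33.4] trayY [ 64.   98.5 125.3]
side (455, 148, 490, 215) 797 trayX [27.6 37.8 47.4] trayY [ 63.4  98.5 125.5]
-43 95 0.06 top crop [144. 214.] side crop [377. 192.]
-43 125 0.06 top crop [100. 208.] side crop [370. 165.]
-43 110 0.06 top crop [122. 211.] side crop [373. 179.]
-43 110 0.02 top crop [122. 221.] side crop [371. 209.]
43 95 0.06 top crop [160.  89.] side crop [478. 180.]
43 125 0.06 top crop [116.  83.] side crop [469. 153.]
43 110 0.06 top crop [138.  86.] side crop [473. 167.]
43 110 0.02 top crop [138. 101.] side crop [468. 197.]
[([0.6194, -0.0586, 0.0023], 0.86), ([0.5917, -0.2666, 0.036], 0.22)]
[]
[([0.6203, -0.064, 0.0016], 0.97), ([0.4844, -0.2944, 0.0027], 0.56), ([0.613, -0.1741, 0.0313], 0.55), ([0.6076, -0.173, -0.0015], 0.4)]
[([0.4377, -0.1424, 0.1374], 0.7), ([0.6141, -0.172, 0.0344], 0.29)]
```

View pics/clips.png

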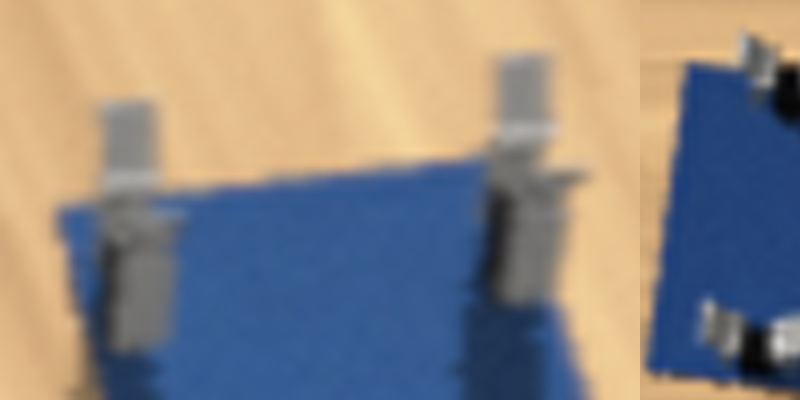

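The side crop shows both clips: far-arm tips at (128,103) and (525,57). They lie within about 1 mm of prediction for a rail centre of (0.620,-0.062) and yaw -7.8°. Carry the marker over.

move_arm --series "133 147 0 0 0 79.6;133 147 0 0 0 79.6;133 147 0 0 0 79.6;133 147 0 0 0 79.6;133 147 0 0 0 79.6;133 147 0 0 0 79.6;133 147 0 0 0 79.6;133 147 0 0 0 79.6"

```text
time: 18.07
position: [0.6169, -0.06, 0.1485]
tool_rot: [0.991, 0.131, -0.002, -0.001]
ft_force: [0.7, 0.5, -1.0]
grip_width: 0.0151
grip_force: 45.0
```

```bash
python3 - <<'E'
from h import *
o=robot.get_obs(); print(o["time"],o["position"],o["q"],R.from_quat(o["tool_rot"]).as_euler("xyz",True),shift([.620,-.062,.11]))
E
```

```text
18.0667 [ 0.61686031 -0.06000127  0.14850951] [-2.76998383e-01  6.39066106e-01  1.52729904e+00 -9.12166058e-05
  9.79492121e-01  1.03196169e+00] [-179.87833099    0.21194252   15.00525986] [ 2.65758416  2.82521558 38.49402582]
```

move_arm --series "2 2 0 0 0 22.8;2 2 0 0 0 22.8;2 2 0 0 0 22.8;2 2 10 0 0 22.8;2 2 30 0 0 22.8;2 2 43 0 0 22.8;2 2 43 0 0 22.8;2 2 43 0 0 22.8"

```text
time: 18.73
position: [0.6184, -0.062, 0.1058]
tool_rot: [0.998, -0.065, -0.002, -0.001]
ft_force: [0.5, -0.4, -0.5]
grip_width: 0.0153
grip_force: 45.0
```

```bash
python3 - <<'E'
from h import *
o=robot.get_obs(); print(o["time"],o["position"],R.from_quat(o["tool_rot"]).as_euler("xyz",True),shift([.620,-.062,.11]))
a=robot.camera("side"); save(a,"m8",(340,140,440,230),7)
for n in("marker_c","clip_rail"):print(n,[(np.round(d["xyz"],3).tolist(),round(d["p"],2)) for d in robot.tip_of(a,n)])
p=o["position"];Rm=R.from_quat(o["tool_rot"])
for x in(-65,25,65):print(x,((proj(a,p+Rm.apply([x/1e3,0,.0184]))-[340,140])*7).round())
hsv=cv2.cvtColor(a["img"],cv2.COLOR_RGB2HSV)
for nm,m in(("red",cv2.inRange(hsv,(0,150,60),(5,255,255))),("white",cv2.inRange(hsv,(0,0,150),(179,50,255)))):
  v,u=np.where(m[140:215,340:440]); P=np.array([unproj(a,(x+340,y+140),p[2]-.0184) for x,y in zip(u,v)])
  d=(P-p)@Rm.as_matrix()*1000; k=abs(d[:,1])<14; print(nm,k.sum(),np.percentile(d[k,0],[0,2,50,98,100]).round(1),np.median(d[k,1]).round(1))
E
```

```text
18.7333 [ 0.61835401 -0.06204785  0.10578278] [-179.95952143    0.26938613   -7.44315661] [ 1.60607704 -0.26365746 -4.22463141]
marker_c [([0.623, -0.063, 0.088], 0.59)]
clip_rail [([0.62, -0.062, -0.001], 0.76)]
-65 [111. 234.]
25 [360. 204.]
65 [469. 191.]Traceback (most recent call last):
  File "<stdin>", line 10, in <module>
    return _quantile_unchecked(
        a, q, axis, out, overwrite_input, method, keepdims, weights)
    return _ureduce(a,
                    func=_quantile_ureduce_func,
    ...<5 lines>...
                    overwrite_input=overwrite_input,
                    method=method)
    r = func(a, **kwargs)
    result = _quantile(arr,
                       quantiles=q,
    ...<2 lines>...
                       out=out,
                       weights=wgt)
    slices_having_nans = np.isnan(arr[-1, ...])
                                  ~~~^^^^^^^^^
IndexError: index -1 is out of bounds for axis 0 with size 0
```

View pics/m8.png

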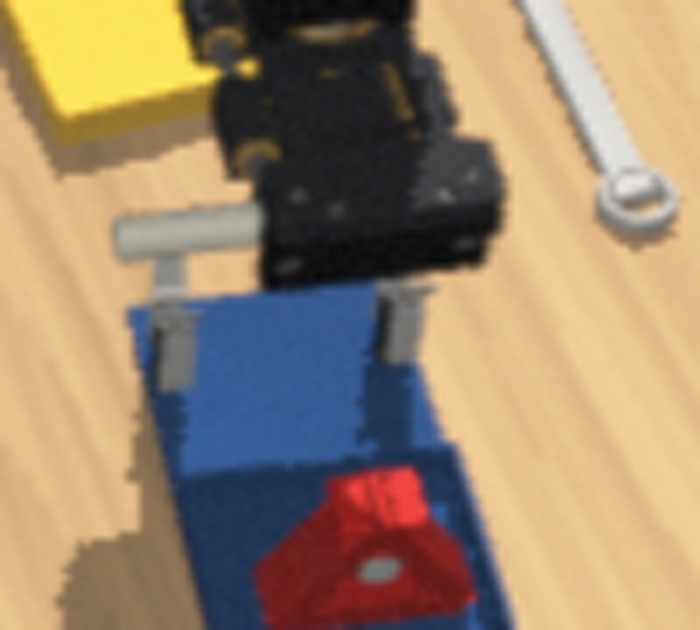

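The marker is level above the clips: its white end is at (115,240) against (111,234) expected, so its middle is about 1.5 mm to +x of the TCP, matching the rail centre. Press down.

move_arm --series "0 0 10 0 0 -0.3;0 0 20 0 0 -0.3;0 0 28 0 0 -0.3;0 0 32 0 0 -0.3;0 0 36 0 0 -0.3;0 0 36 0 0 -0.3" --newtons 60

```text
time: 19.38
position: [0.6191, -0.0622, 0.0709]
tool_rot: [0.998, -0.063, -0.001, -0.0]
ft_force: [0.0, 0.3, -0.7]
grip_width: 0.0154
grip_force: 60.0
```

move_arm --series "0 0 3 0 0 0;0 0 6 0 0 0;0 0 9 0 0 0;0 0 12 0 0 0;0 0 15 0 0 0;0 0 15 0 0 0"

```text
time: 19.88
position: [0.6202, -0.0624, 0.0572]
tool_rot: [0.998, -0.063, 0.001, 0.0]
ft_force: [0.6, -0.3, -1.4]
grip_width: 0.015
grip_force: 60.0
```

move_arm --series "0 0 1 0 0 0;0 0 2 0 0 0;0 0 3 0 0 0;0 0 3 0 0 0"

```text
time: 20.22
position: [0.6194, -0.0622, 0.0545]
tool_rot: [0.998, -0.063, -0.001, -0.0]
ft_force: [-0.4, 0.3, 4.5]
grip_width: 0.0149
grip_force: 60.0
```

move_arm --series "0 0 1 0 0 0;0 0 2 0 0 0;0 0 3 0 0 0;0 0 3 0 0 0"

```text
time: 20.55
position: [0.6194, -0.0622, 0.0543]
tool_rot: [0.998, -0.063, -0.0, 0.0]
ft_force: [-5.3, 1.7, 20.2]
grip_width: 0.0153
grip_force: 60.0
```

Seated: the axis is at about 0.036 m with a 20 N reaction. Release, rise, check numerically, head for the brush.

move_arm --series "0 0 0 0 0 0;0 0 0 0 0 0;0 0 0 0 0 0;0 0 0 0 0 0;0 0 -20 0 0 0;0 0 -60 0 0 0;0 0 -100 0 0 0;-20 -20 -120 0 0 0" --jaw 0.6

```text
time: 21.22
position: [0.6086, -0.0442, 0.1753]
tool_rot: [0.998, -0.065, 0.006, 0.002]
ft_force: [1.2, 0.1, 0.8]
grip_width: 0.0508
grip_force: 0.0
```

move_arm --series "-215 -240 -10 0 0 -16;-215 -240 -10 0 0 -16;-215 -240 -10 0 0 -16;-215 -240 -10 0 0 -16;-215 -240 -10 0 0 -16;-215 -240 -10 0 0 -16;-215 -240 -10 0 0 -16;-215 -240 -10 0 0 -16"

```text
time: 21.88
position: [0.4165, 0.2269, 0.1807]
tool_rot: [0.997, 0.077, -0.001, -0.0]
ft_force: [0.7, -0.1, -0.3]
grip_width: 0.0525
grip_force: 0.0
```

```bash
python3 - <<'E'
from h import *
o=robot.get_obs(); print(o["time"],o["position"],o["q"],R.from_quat(o["tool_rot"]).as_euler("xyz",True),shift([.354,.308,.14]))
a=robot.camera("side"); b=robot.camera("top")
for cc in (a,b):
  for n in("marker_c","clip_rail","magnet_c","cup_brush_c","tape_c"):print(n,[(np.round(d["xyz"],3).tolist(),round(d["p"],2)) for d in robot.tip_of(cc,n)][:2])
ax=np.array([.9907,-.1357]); ay=np.array([.1357,.9907]); C=np.array([.620,-.062])
for nm,cc,z in(("side",a,.036),("top",b,.044)):
  hsv=cv2.cvtColor(cc["img"],cv2.COLOR_RGB2HSV)
  for k,m in(("red",cv2.inRange(hsv,(0,150,60),(5,255,255))),("white",cv2.inRange(hsv,(0,0,150),(179,50,255)))):
    v,u=np.where(m); P=np.array([unproj(cc,(x,y),z)[:2] for x,y in zip(u,v)])-C
    X=P@ax*1000;Y=P@ay*1000; s=(abs(X)<80)&(abs(Y)<18); print(nm,k,s.sum(),np.percentile(X[s],[1,99]).round(1) if s.any() else "",np.median(Y[s]).round(1))
  save(cc,"end_"+nm,(300,90,440,240),4)
E
```

```text
21.8833 [0.41652997 0.22694285 0.18070851] [2.62350005e-01 4.27970894e-01 1.86711105e+00 7.05876239e-04
 8.48872899e-01 1.67843838e+00] [-1.79984425e+02  1.37821715e-01  8.83736940e+00] [-49.23673427 -89.69027549  40.85144666]
marker_c [([0.589, -0.264, 0.035], 0.7), ([0.625, -0.063, 0.038], 0.62)]
clip_rail [([0.621, -0.063, 0.001], 0.91)]
magnet_c [([0.613, -0.17, 0.033], 0.74)]
cup_brush_c []
tape_c [([0.436, -0.008, 0.031], 0.86)]
marker_c [([0.623, -0.06, 0.035], 0.64)]
clip_rail [([0.618, -0.059, -0.0], 0.77)]
magnet_c [([0.611, -0.167, 0.031], 0.5)]
cup_brush_c [([0.356, 0.308, 0.031], 0.73)]
tape_c [([0.44, -0.011, 0.029], 0.81), ([0.619, -0.06, 0.003], 0.27)]
side red 51 [27.5 64.7] 0.0
side white 166 [-63.3  49.3] 1.6
top red 57 [25.4 62.5] -0.3
top white 210 [-64.   49.5] -1.4
```

The marker is seated level, spanning -63.5 to +64 mm about the clip midpoint at about 36 mm height. Now the brush.

move_arm --series "-49 -89 0 0 0 0;-49 -89 0 0 0 0;-49 -89 20 0 0 0;-49 -89 40 0 0 0;-49 -89 60 0 0 0;-49 -89 75 0 0 0;-49 -89 75 0 0 0" --newtons 30

```text
time: 23.07
position: [0.3559, 0.3047, 0.1039]
tool_rot: [0.997, 0.076, -0.003, 0.001]
ft_force: [-0.4, -0.6, -0.7]
grip_width: 0.0521
grip_force: 0.0
```

```bash
python3 - <<'E'
from h import *
o=robot.get_obs(); print(o["time"],o["position"],shift([.3545,.308,.059]))
a=robot.camera("side"); b=robot.camera("top")
for cc in (a,b):print([(np.round(d["xyz"],3).tolist(),round(d["p"],2)) for d in robot.tip_of(cc,"cup_brush_c")])
E
```

```text
23.0667 [0.35592211 0.30468755 0.10388112] [-0.66696526 -3.56773101 44.879131  ]
[([0.353, 0.308, 0.033], 0.9)]
[([0.353, 0.306, 0.031], 0.43)]
```

move_arm --series "-1 -3 20 0 0 0;-1 -3 38 0 0 0;-1 -3 45 0 0 0;-1 -3 45 0 0 0;-1 -3 45 0 0 0"

```text
time: 23.68
position: [0.3562, 0.3084, 0.0617]
tool_rot: [0.997, 0.076, 0.0, -0.0]
ft_force: [0.1, -0.4, -0.3]
grip_width: 0.0522
grip_force: 0.0
```

move_arm --series "0 0 0 0 0 0;0 0 0 0 0 0;0 0 0 0 0 0;0 0 0 0 0 0;0 0 0 0 0 0;0 0 0 0 0 0;0 0 0 0 0 0;0 0 0 0 0 0" --jaw 0 --newtons 35

```text
time: 24.35
position: [0.3564, 0.3089, 0.0616]
tool_rot: [0.997, 0.076, 0.001, -0.0]
ft_force: [0.3, 2.3, 5.5]
grip_width: 0.0253
grip_force: 35.1
```

move_arm --series "0 0 0 0 0 0;0 0 -10 0 0 0;0 0 -40 0 0 0;0 0 -80 0 0 0;0 0 -110 0 0 0;0 0 -110 0 0 0"

```text
time: 24.85
position: [0.3581, 0.3095, 0.176]
tool_rot: [0.997, 0.077, 0.004, -0.002]
ft_force: [0.8, 0.6, -2.2]
grip_width: 0.0251
grip_force: 35.1
```

move_arm --series "250 125 0 0 0 0;250 125 0 0 0 0;250 125 0 0 0 0;250 125 0 0 0 0;250 125 0 0 0 0;250 125 0 0 0 0;250 125 0 0 0 0;250 125 30 0 0 0"

```text
time: 25.52
position: [0.6335, 0.2204, 0.1455]
tool_rot: [0.997, 0.075, 0.01, 0.0]
ft_force: [3.0, 0.8, -1.3]
grip_width: 0.025
grip_force: 35.2
```

```bash
python3 - <<'E'
from h import *
o=robot.get_obs(); print(o["time"],o["position"],shift([.624,.225,.0645]))
a=robot.camera("side"); b=robot.camera("top")
for cc in (a,b):
  for n in("cup_brush_c","yellow_tray","tape_c"):print(n,[(np.round(d["xyz"],3).tolist(),round(d["p"],2)) for d in robot.tip_of(cc,n)])
hsv=cv2.cvtColor(b["img"],cv2.COLOR_RGB2HSV)
E
```

```text
25.5167 [0.63345034 0.22040434 0.14549146] [-10.2675684   -6.10067367  80.79235397]
cup_brush_c [([0.63, 0.22, 0.113], 0.65)]
yellow_tray [([0.624, 0.172, 0.005], 0.64)]
tape_c [([0.44, -0.01, 0.032], 0.7)]
cup_brush_c [([0.623, 0.214, 0.105], 0.5)]
yellow_tray [([0.626, 0.176, 0.004], 0.9)]
tape_c []
```

move_arm --series "-2 -1 10 0 0 0;-2 -1 40 0 0 0;-2 -1 65 0 0 0;-2 -1 72 0 0 0;-2 -1 72 0 0 0;-2 -1 72 0 0 0"

```text
time: 26.42
position: [0.62, 0.224, 0.0694]
tool_rot: [0.997, 0.077, 0.0, -0.0]
ft_force: [0.7, -0.1, -1.7]
grip_width: 0.0251
grip_force: 35.2
```

move_arm --series "0 0 2 0 0 0;0 0 4 0 0 0;0 0 5 0 0 0;0 0 5 0 0 0"

```text
time: 26.75
position: [0.6202, 0.2238, 0.0649]
tool_rot: [0.997, 0.077, 0.001, -0.0]
ft_force: [0.1, -0.2, -2.5]
grip_width: 0.0251
grip_force: 35.2
```

move_arm --series "0 0 1 0 0 0;0 0 2 0 0 0;0 0 2 0 0 0;0 0 2 0 0 0"

```text
time: 27.08
position: [0.6202, 0.2238, 0.0646]
tool_rot: [0.997, 0.077, 0.001, -0.0]
ft_force: [-2.5, -1.3, 7.9]
grip_width: 0.0251
grip_force: 35.3
```

move_arm --series "0 0 0 0 0 0;0 0 0 0 0 0;0 0 0 0 0 0;0 0 0 0 0 0;0 0 -30 0 0 0;0 0 -70 0 0 0;0 0 -100 0 0 0" --jaw 0.6

```text
time: 27.67
position: [0.6202, 0.2237, 0.1634]
tool_rot: [0.997, 0.076, 0.0, -0.0]
ft_force: [0.8, 0.6, -0.2]
grip_width: 0.0514
grip_force: 0.0
```

move_arm --series "-215 202 0 0 0 0;-215 202 0 0 0 0;-215 202 0 0 0 0;-215 202 0 0 0 0;-215 202 0 0 0 0;-215 202 0 0 0 0;-215 202 0 0 0 0;-215 202 20 0 0 0" --jaw 0.8

```text
time: 28.33
position: [0.4356, -0.0124, 0.1441]
tool_rot: [0.997, 0.074, 0.001, 0.001]
ft_force: [0.1, 0.4, 0.5]
grip_width: 0.0697
grip_force: 0.0
```

```bash
python3 - <<'E'
from h import *
o=robot.get_obs(); print(o["time"],o["position"],R.from_quat(o["tool_rot"]).as_euler("xyz",True),shift([.439,-.009,.038]))
a=robot.camera("side"); b=robot.camera("top")
for cc in (a,b):
  for n in("cup_brush_c","tape_c"):print(n,[(np.round(d["xyz"],3).tolist(),round(d["p"],2)) for d in robot.tip_of(cc,n)])
# tape yaw from first top picture (x1.25): orange mask top face
im=cv2.imread("pics/crop1.png"); hsv=cv2.cvtColor(im,cv2.COLOR_BGR2HSV)
m=cv2.inRange(hsv,(5,150,130),(15,255,255)); m[:350]=0; m[490:]=0; m[:,110:]=0
v,u=np.where(cv2.morphologyEx(m,cv2.MORPH_CLOSE,np.ones((45,45))))
P=np.array([unproj(b,((x+.5)/4-.5+290,(y+.5)/4-.5+110),.06)[:2] for x,y in zip(u,v)],np.float32)*1000
print(cv2.minAreaRect(P))
E
```

```text
28.3333 [ 0.43564385 -0.01239786  0.14405514] [ 1.79883164e+02 -6.47724779e-02  8.52785960e+00] [  3.70301893  -3.07887482 106.05333355]
cup_brush_c [([0.616, 0.222, 0.037], 0.87)]
tape_c [([0.438, -0.008, 0.03], 0.74)]
cup_brush_c [([0.618, 0.22, 0.038], 0.74)]
tape_c []
((436.5394592285156, -1.7019367218017578), (64.25086975097656, 51.63270950317383), 7.2981743812561035)
```

move_arm --series "3 -3 20 0 0 0.8;3 -3 55 0 0 0.8;3 -3 85 0 0 0.8;3 -3 105 0 0 0.8;3 -3 105 0 0 0.8;3 -3 105 0 0 0.8"

```text
time: 29.13
position: [0.4411, -0.0044, 0.0367]
tool_rot: [0.998, 0.071, -0.001, -0.0]
ft_force: [-0.2, 0.1, 0.4]
grip_width: 0.0694
grip_force: 0.0
```

move_arm --series "0 0 0 0 0 0;0 0 0 0 0 0;0 0 0 0 0 0;0 0 0 0 0 0;0 0 0 0 0 0;0 0 0 0 0 0;0 0 0 0 0 0;0 0 0 0 0 0" --jaw 0 --newtons 35

```text
time: 29.8
position: [0.4416, -0.0058, 0.0378]
tool_rot: [0.998, 0.07, 0.001, 0.0]
ft_force: [0.6, -1.5, 6.5]
grip_width: 0.0377
grip_force: 35.0
```

move_arm --series "0 0 0 0 0 0;0 0 -10 0 0 0;0 0 -40 0 0 0;0 0 -80 0 0 0;0 0 -110 0 0 0;0 0 -110 0 0 0"

```text
time: 30.3
position: [0.4434, -0.0058, 0.1514]
tool_rot: [0.998, 0.07, 0.005, 0.001]
ft_force: [0.9, -0.9, -3.3]
grip_width: 0.0374
grip_force: 35.0
```

move_arm --series "198 -103 0 0 0 7;198 -103 0 0 0 7;198 -103 0 0 0 7;198 -103 0 0 0 7;198 -103 0 0 0 7;198 -103 0 0 0 7;198 -103 20 0 0 7;198 -103 40 0 0 7"

```text
time: 30.97
position: [0.6236, 0.1254, 0.1056]
tool_rot: [1.0, 0.009, 0.001, -0.0]
ft_force: [-0.4, -1.1, -3.5]
grip_width: 0.0379
grip_force: 35.0
```

```bash
python3 - <<'E'
from h import *
o=robot.get_obs(); print(o["time"],o["position"],shift([.625,.124,.041]))
E
```

```text
30.9667 [0.62356367 0.1253904  0.10563443] [ 1.32511407  1.42510216 64.63605101]
```

move_arm --series "1 1 20 0 0 0;1 1 45 0 0 0;1 1 56 0 0 0;1 1 60 0 0 0;1 1 62 0 0 0;1 1 62 0 0 0"

```text
time: 31.47
position: [0.6236, 0.1231, 0.045]
tool_rot: [1.0, 0.008, -0.0, -0.0]
ft_force: [0.2, -0.3, -2.8]
grip_width: 0.0375
grip_force: 35.0
```

move_arm --series "0 0 1 0 0 0;0 0 2 0 0 0;0 0 3 0 0 0;0 0 3 0 0 0"

```text
time: 31.8
position: [0.6238, 0.1232, 0.0429]
tool_rot: [1.0, 0.009, 0.001, -0.0]
ft_force: [0.5, -0.3, -2.6]
grip_width: 0.0379
grip_force: 35.0
```

move_arm --series "0 0 1 0 0 0;0 0 2 0 0 0;0 0 3 0 0 0;0 0 3 0 0 0"

```text
time: 32.13
position: [0.6238, 0.1232, 0.0409]
tool_rot: [1.0, 0.009, 0.0, 0.0]
ft_force: [-2.7, -0.8, 6.4]
grip_width: 0.0377
grip_force: 35.0
```

Contact: the tape stands on the floor. Release, rise and pull back to look.

move_arm --series "0 0 0 0 0 0;0 0 0 0 0 0;0 0 0 0 0 0;0 0 0 0 0 0;0 0 -30 0 0 0;0 0 -70 0 0 0;0 0 -110 0 0 0;0 0 -150 0 0 0" --jaw 0.75

```text
time: 32.8
position: [0.6231, 0.1231, 0.1901]
tool_rot: [1.0, 0.009, -0.001, -0.0]
ft_force: [0.8, 0.5, 1.1]
grip_width: 0.0649
grip_force: 0.0
```

move_arm --series "-180 60 -60 0 0 0;-180 60 -60 0 0 0;-180 60 -60 0 0 0;-180 60 -60 0 0 0;-180 60 -60 0 0 0;-180 60 -60 0 0 0;-180 60 -60 0 0 0;-180 60 -60 0 0 0"

```text
time: 33.47
position: [0.4459, 0.06, 0.2496]
tool_rot: [1.0, 0.008, 0.001, 0.0]
ft_force: [-0.5, 0.7, 0.1]
grip_width: 0.0654
grip_force: 0.0
```

```bash
python3 - <<'E'
from h import *
a=robot.camera("side"); b=robot.camera("top")
A=a["img"][70:290,270:430];B=b["img"][80:300,180:440]
cv2.imwrite("pics/fin.png",cv2.resize(np.hstack([A,B])[:,:,::-1],None,fx=1.9,fy=1.9,interpolation=cv2.INTER_CUBIC))
for cc in (a,b):
  for n in("marker_c","clip_rail","cup_brush_c","tape_c","socket","cutoff_disc"):print(n,[(np.round(d["xyz"],3).tolist(),round(d["p"],2)) for d in robot.tip_of(cc,n)][:2])
E
```

```text
marker_c [([0.621, -0.064, 0.036], 0.79)]
clip_rail [([0.608, -0.174, -0.004], 0.68), ([0.622, -0.061, -0.0], 0.65)]
cup_brush_c [([0.62, 0.22, 0.039], 0.73)]
tape_c [([0.621, 0.123, 0.034], 0.9)]
socket []
cutoff_disc [([0.482, 0.3, -0.001], 0.64)]
marker_c [([0.62, -0.064, 0.034], 0.57)]
clip_rail [([0.618, -0.058, 0.001], 0.6)]
cup_brush_c [([0.619, 0.219, 0.034], 0.82)]
tape_c [([0.624, 0.12, 0.034], 0.93)]
socket [([0.484, -0.291, -0.001], 0.5)]
cutoff_disc [([0.487, 0.3, 0.0], 0.42)]
```

View pics/fin.png

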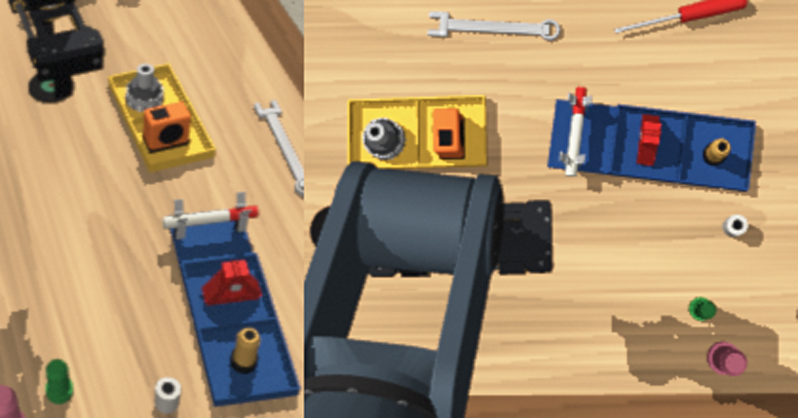

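The picture shows the magnet (650,140) and nozzle (717,150) in the blue tray, the marker (575,130) in both clips, the brush (383,138) and tape (449,132) in the yellow tray, and the disc and socket unmoved.

```bash
python3 -c "
from rig import robot
print(robot.hand_in())"
```

```text
the job is handed in; nothing more can be done
None
```

Both kits are made up and handed in after about 34 s: the magnet square and small brass nozzle stand in the blue tray, the marker is snapped home and centred in its clips, and the cup brush and tape measure stand in the yellow tray; the cut-off disc and socket were not touched.

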